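# Trim the vacuum pump's regulator with the flat screwdriver

### The arm

A 6-joint arm with a two-finger parallel gripper is mounted at the origin on the work surface. World frame = base frame: x ahead of the robot, y to its left, z up, the work surface at z = 0. Lengths are in m, angles in degrees, forces in N, time in s.
With the tool pointing down it reaches from about 0.35 to 0.875 m from the base axis. Payload 4.2 kg.
Tool frame: the origin (TCP) lies on the centre line of the jaws, within the pads' length; the fingertips stand 25 mm ahead of it and the grasp point (between the pads) lies 6 mm ahead of it; z points along the fingers, y is the line along which they close (so a half turn about z gives the same grasp; the last joint's range is limited). The gripper opens to 87 mm and grips with 3 to 60 N. Pads are 19 mm wide; open, the fingers measure 117 mm over their backs; the gripper's body (75 mm by 190 mm) begins 51 mm behind the grasp point.
Start: joints at [14.817, 22.042, 0.453, 0, -68.411, -14.817], TCP at [0.625, 0, 0.248] pointing down, gripper open.
Joint ranges: [-179.83, 179.83], [-69.29, 118.12], [-61.27, 80.66], [-181.25, 117.63], [-171.15, -9.14], [-177.46, 177.46]. Speed limits (degrees/s): [159.86, 159.86, 180, 180, 180, 180].

### API

Orientations are given as a 3x3 rotation matrix whose columns are the frame's x, y, z axes.
In Python, from station import r gives the robot as it stands.
- The arm moves only by the tool move_arm, never from a script. Its argument "series" is a list of rows, each an object with "grip": the opening, from 0 (shut) to 1 (fully open); "xyz": the shift along the tool's x, y, z in mm, a list of three; "angular": the turn, a rotation vector about the tool's x, y, z in rad, a list of three. A call has 1 to 10 rows; each row is the pose to reach, as a shift and turn from the pose commanded when the call began, along the tool's axes at that moment; what a row does not reach only later rows make up. A row lasts 1/10 s, in which the tool goes at most 50 mm and 8.59 degrees, less where a joint would pass 70% of its speed; a pose out of reach is approached as far as the arm can. A call with a gripper value outside its range is refused whole. The fingers move at their own pace and stop on an object; the grip force is fixed at half the most. Time passes only in rows, so rows that repeat a pose let the fingers close. It gives the time, the measured TCP pose, the force, the opening and the grip force at its end, in the units of the state.
- r.sense(): the state, without advancing time (a new reading comes with each control period).
- r.capture(name): name is "scene" or "side" or "wrist"; returns a dict with "img" (420x560x3 uint8, red, green, blue), "camera_matrix" (3x3 intrinsics, pixels), "rvec" (rotation vector, rad) and "tvec" (3), from world to camera coordinates, as OpenCV has them; the wrist camera has in their place "hand_eye" (4x4, takes a point from camera to tool coordinates, whose origin is the TCP and whose axes are the flange's). Camera axes: x right, y down, z forward; pixel columns grow to the right and rows downward; lengths in m; the calibration is good to about 2 mm. The wrist camera is an equidistant fisheye: a pixel r from the principal point sees the ray r / f radians off the axis. A picture is of the moment at which its call begins: read the wrist's pose just before it. There is no depth.
- r.finish_job(): hands the job in; it is judged then, once.
The state is a dict: "time_s": time; "joints": joint angles; "joint_velocities": joint speeds; "effort": joint torques, N m; "tcp_pos": TCP position; "ee_rot": TCP orientation; "wrist_force": force on the tool from outside, world axes, zero at the start; "moment": the same for the moment, N m; "gripper_width": opening from 0.0 (shut) to 1.0 (fully open); "gripper_force": force on a finger pad.
Only numpy, scipy, OpenCV 4.12 (cv2) and the standard library are available. Lean on these libraries where they do the work, as an engineer would, in place of code of your own. Each camera call takes 0.05 s, during which the arm holds its last target. There are 200 camera calls.

### The job

Set the small running vacuum pump to its working vacuum: take the flat screwdriver from the tool block, rest it on the slotted brass adjuster in the pump's steel turret with light pressure (well under 10 N) and rotate it gently until the blade drops into the slot, then turn clockwise, without forcing it, until the gauge needle points at the green mark on the dial. Put the screwdriver back upright and fully down in its hole in the block and let go, with the needle still on the mark. Leave the bottle, cup and jar alone.

Things in the scene. Friction and masses are not known exactly. Their poses are not given: they have to be found in the camera images.
- driver_grip (a point): Flat screwdriver upright in the tool block, 0.09 kg: centre of its red hexagonal handle, 70 mm long, 24 mm across flats. z up to the butt end, x along the blade's width (as the white bar on the black butt), y across it; one pair of flats faces +-y, the others are 60 degrees round. The 27 mm black collar under the handle rests on the block.
- driver_tip (a point): End of the blade, on the screwdriver's axis, 111 mm below driver_grip and 72 mm below the collar's underside; same axes. The blade is 8 mm wide along x (no wider than the shaft), 2 mm thick and 6.5 mm long; above it the round 8 mm steel shaft, tapered over its last 1 mm.
- block_hole (a point): Centre of the mouth of the screwdriver's hole in the grey tool block (fixed, 70 x 110 x 85 mm), on its top, 85 mm above the bench; z up, axes along the block's sides. Hole 16 mm wide, 81 mm deep. Tweezers and a hex key stand 56 mm or more from it towards the block's +y.
- screw_face (a point): Centre of the brass adjuster's slotted face, 101 mm above the bench; z up, x and y are the pump's (front with green switch at -x), not the slot's. Slot across the 9 mm head, 3.6 mm wide, 6 mm deep; its direction is not measured, up to 1.2 rad either way from the pump's y. Turns at 0.03 N m; rubbed with under 8 N it stays. Blade play in the slot 0.2 rad.
- pump: Vacuum pump, fixed, 120 x 170 x 90 mm, black with cream top; origin centre of its underside. On top at y = +48 mm a steel turret, 30 mm wide, top at z = 116.5 mm: a funnel 19 mm wide narrows over 7 mm to a 9.2 mm bore, which guides the shaft; the adjuster's face is 8.5 mm down it. Until the blade drops in, 10 N on brass or turret is too much; then 35 N. It drops in within 0.1 rad of the slot.
- needle: Black needle of the 63 mm gauge lying face up on the pump at y = -40 mm; origin on the gauge's axis, 105 mm above the bench, x along the needle to its tip 21 mm out, z up. The pump runs: the needle turns with the adjuster, rad for rad and the same way, clockwise from above for more vacuum. It starts 0.5 to 1.15 rad anticlockwise of the mark.
- green_mark: Green mark on the rim of the dial for the working vacuum, 8 mm wide, 7 mm deep; origin on the gauge's axis, x from there through the middle of the mark, z up. It reaches 0.15 rad to either side of its middle. It stays put.
- amber_bottle: Bystander: dark amber bottle, 64 mm wide, 140 mm high; origin at the centre of its underside. Leave it alone.
- sample_cup: Bystander: white open cup, 68 mm wide, 60 mm high; origin at the centre of its underside. Leave it alone.
- media_jar: Bystander: ochre jar with blue lid, 60 mm wide, 75 mm high; origin at the centre of its underside. Leave it alone.
Mind the look-alikes: they are no part of the job. What is meant by the part that bears block_hole is not turquoise, and is the larger of those in its own colour.

How it is judged (in metres and radians):
On the way, in this order (a step that is already met when the one before it is completed fails the run):
1. the screwdriver is lifted clear of the block (z of driver_tip in the frame of block_hole above 0.005 m), for 0.1 s.
2. the blade is down in the adjuster's slot (z of driver_tip in the frame of screw_face below -0.003 m and horizontal distance between driver_tip and screw_face below 0.004 m), for 0.2 s.
3. with the blade in the slot the needle is turned onto the green mark (angle between the x axis of needle and the x axis of green_mark, either way round below 0.15 rad and z of driver_tip in the frame of screw_face below -0.002 m and horizontal distance between driver_tip and screw_face below 0.004 m), for 0.2 s.
At the end, for the whole second after the job is handed in: The needle points within 0.15 rad of the middle of the green mark; the screwdriver stands in its hole in the block, fully down (blade end at least 67 mm below the block's top, within 9 mm of the hole's axis) and upright within 0.1 rad, let go; the bystanders stand where they were (angle between the x axis of needle and the x axis of green_mark, either way round below 0.15 rad and horizontal distance between driver_tip and block_hole below 0.009 m and z of driver_tip in the frame of block_hole below -0.067 m and angle between driver_grip's own z axis and vertical below 0.1 rad); the robot touches nothing.
It fails at once if before it has dropped in, the screwdriver is pressed on the brass adjuster or on the turret with more than 10 N (z of driver_tip in the frame of screw_face above -0.003 m and (contact force between driver and screw_seat above 10 N or contact force between driver and pump above 10 N)).
It fails at once if the screwdriver is forced: it bears on the turret or in the slot with more than 35 N (contact force between driver and pump above 35 N or contact force between driver and screw_seat above 35 N).
It fails at once if a bystander is moved more than 15 mm (distance of any of amber_bottle, sample_cup, media_jar from where it was at the start of the episode above 0.015 m).
It also fails if it takes over 72 s, if anything falls off the work surface, if the arm or the gripper's body presses on something with over 40 N, if the wrist force passes 120 N, or if a joint passes its speed limit or range.

## Working session

There is one attempt and no reset: what is moved stays moved. The work goes in short steps, Python scripts to look and compute and a tool call to move; the robot and the scene stay as the last step left them, time stands still between calls to the robot, and variables do not carry over. Pictures are saved under pics/ and viewed, at most 10 in all, crops included, and the job is handed in when it is done.

Besides the shell and the picture viewer there is one more tool, called after "Request:" as name([rows], argument=value, ...), one row to a line, values as JSON. move_arm: Moves the arm, as the interface text tells. Its arguments: {"type":"object","properties":{"series":{"type":"array"}},"required":["series"]}

```bash
mkdir -p pics; ls; cat > h.py <<'E'
import numpy as np, cv2
from station import r
def cap(name):
    s=r.sense(); c=r.capture(name); c['s']=s; return c
def ray(c,uv):
    K=np.array(c['camera_matrix'],float)
    if 'hand_eye' in c:
        x=(uv[0]-K[0,2])/K[0,0]; y=(uv[1]-K[1,2])/K[1,1]; t=np.hypot(x,y)
        d=np.array([np.sin(t)*x/max(t,1e-9),np.sin(t)*y/max(t,1e-9),np.cos(t)])
        H=np.array(c['hand_eye']); R=np.array(c['s']['ee_rot']); p=np.array(c['s']['tcp_pos'])
        return R@H[:3,3]+p, R@H[:3,:3]@d
    R=cv2.Rodrigues(np.array(c['rvec'],float))[0]; t=np.array(c['tvec'],float).ravel()
    d=np.linalg.inv(K)@np.array([uv[0],uv[1],1.])
    return -R.T@t, R.T@d
def onz(c,uv,z):
    o,d=ray(c,uv); return o+d*(z-o[2])/d[2]
def proj(c,P):
    P=np.array(P,float)
    if 'hand_eye' in c:
        H=np.array(c['hand_eye']); R=np.array(c['s']['ee_rot']); p=np.array(c['s']['tcp_pos']);K=np.array(c['camera_matrix'])
        q=H[:3,:3].T@(R.T@(P-p)-H[:3,3]); rr=np.hypot(q[0],q[1]); t=np.arctan2(rr,q[2])
        return np.array([K[0,2]+K[0,0]*t*q[0]/rr,K[1,2]+K[1,1]*t*q[1]/rr])
    return cv2.projectPoints(P.reshape(1,3),np.array(c['rvec'],float),np.array(c['tvec'],float),np.array(c['camera_matrix'],float),None)[0].ravel()
def save(c,n): cv2.imwrite('pics/'+n+'.png',c['img'][:,:,::-1])
E
python3 - <<'E'
from h import *
import pickle
s=r.sense(); print(s)
cs={n:cap(n) for n in('scene','side','wrist')}
pickle.dump(cs,open('c0.pkl','wb'))
for n in cs: print(n,[ (k,np.round(v,3).tolist()) for k,v in cs[n].items() if k not in('img','s')])
cv2.imwrite('pics/a.png',np.hstack([cv2.resize(cs['scene']['img'],(400,300)),cv2.resize(cs['wrist']['img'],(400,300))])[:,:,::-1])
save(cs['scene'],'scene');save(cs['side'],'side');save(cs['wrist'],'wrist')
E
```

```text
pics
{'time_s': 0.0, 'joints': array([ 1.48160956e+01,  2.20917137e+01,  3.79094032e-01, -2.84082086e-02,
       -6.84128848e+01, -1.48153419e+01]), 'joint_velocities': array([-0.00466946,  0.07651348, -0.03847558,  0.00495067,  0.00541058,
       -0.15315185]), 'effort': array([ 5.69075401e-04, -3.90661991e+01,  1.87403029e+01,  4.22001421e+00,
        1.09914420e-02, -1.81494070e-04]), 'tcp_pos': array([6.24440315e-01, 1.03507742e-05, 2.46446352e-01]), 'ee_rot': array([[-1.69640793e-04, -9.99997487e-01, -2.23548976e-03],
       [-9.99999979e-01,  1.69896997e-04, -1.14417935e-04],
       [ 1.14797450e-04,  2.23547031e-03, -9.99997495e-01]]), 'wrist_force': array([-0.32437846,  0.47486333,  0.50991069]), 'moment': array([-0.0294517 ,  0.06396925,  0.02084505]), 'gripper_force': 0.0, 'gripper_width': 0.9997521768335911}
scene [('camera_matrix', [[499.307, 0.0, 270.731], [0.0, 499.307, 208.875], [0.0, 0.0, 1.0]]), ('rvec', [1.08, 2.307, -1.09]), ('tvec', [0.302, -0.249, 1.735])]
side [('camera_matrix', [[544.319, 0.0, 284.583], [0.0, 544.319, 206.779], [0.0, 0.0, 1.0]]), ('rvec', [0.251, -2.758, 1.3]), ('tvec', [0.567, 0.095, 1.269])]
wrist [('camera_matrix', [[325.192, 0.0, 277.761], [0.0, 325.192, 216.012], [0.0, 0.0, 1.0]]), ('hand_eye', [[0.001, -0.968, -0.25, 0.068], [1.0, 0.001, -0.0, -0.0], [0.001, -0.25, 0.968, -0.137], [0.0, 0.0, 0.0, 1.0]])]
```

View pics/scene.png

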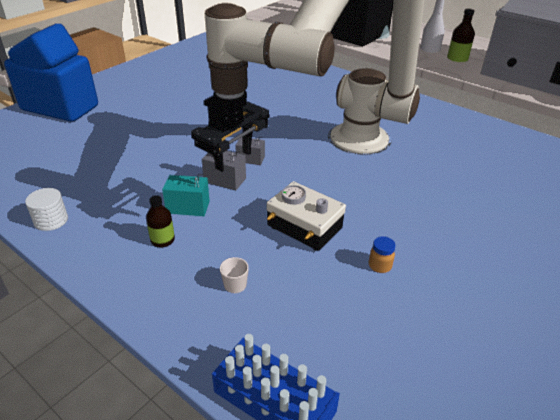

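View pics/wrist.png

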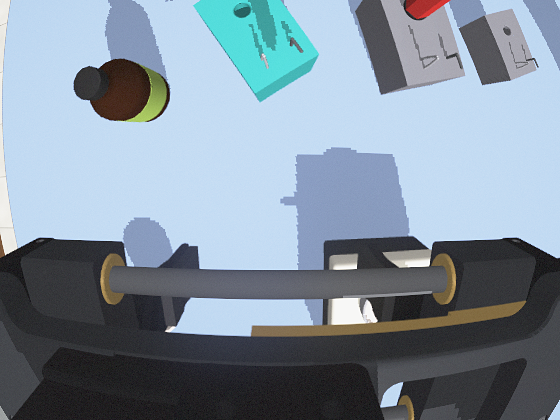

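The candidates for the block with the hole are, in wrist pixels, turquoise (265,40), large grey (410,40) and small grey (505,45). The large grey one holds the red handle, and it is the larger grey one and not turquoise, so it fits. I'll confirm this in an enlarged crop while locating it and the pump.

```bash
python3 - <<'E'
from h import *
import pickle
cs=pickle.load(open('c0.pkl','rb')); w=cs['wrist']; s=cs['scene']
print('block corners',[onz(w,p,.085).round(3) for p in((408,12),(380,93),(466,75))])
print('turret',onz(s,(322,201),.1165).round(3),'gauge',onz(s,(293,194),.105).round(3))
for n,p in dict(bottle=(160,240),cup=(234,287),jar=(381,267)).items(): print(n,onz(s,p,0).round(3))
a=cv2.resize(s['img'][130:280,130:410],None,fx=2.8,fy=2.8,interpolation=2)
sd=cs['side']; print(proj(sd,[.5,-.2,.1]),proj(sd,onz(s,(322,201),.1165)))
cv2.imwrite('pics/b.png',cv2.resize(np.vstack([cv2.resize(a[:, :784],(560,300)),cv2.resize(sd['img'],(560,300*560//560))]),(560,600))[:,:,::-1])
E
```

```text
block corners [array([ 0.498, -0.196,  0.085]), array([ 0.529, -0.109,  0.085]), array([ 0.433, -0.139,  0.085])]
turret [0.499 0.19  0.117] gauge [0.511 0.107 0.105]
bottle [ 0.787 -0.121  0.   ]
cup [0.782 0.142 0.   ]
jar [0.497 0.379 0.   ]
[327.12781116 144.37645582] [304.5377279  239.70496595]
```

View pics/b.png

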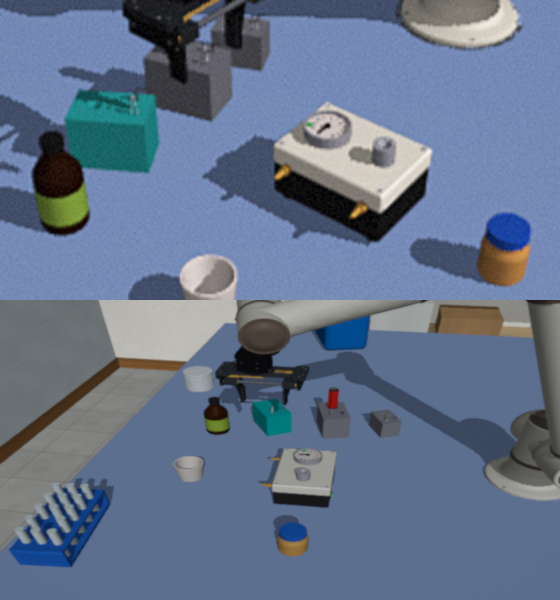

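The crops confirm it: the red screwdriver stands in the large grey block, at about (0.49,-0.18). Next I'll look at the pump from above.

Request:
move_arm([
  {"grip": 1, "xyz": [-200, 125, -20], "angular": [0, 0, 0]},
  {"grip": 1, "xyz": [-200, 125, -20], "angular": [0, 0, 0]},
  {"grip": 1, "xyz": [-200, 125, -20], "angular": [0, 0, 0]},
  {"grip": 1, "xyz": [-200, 125, -20], "angular": [0, 0, 0]},
  {"grip": 1, "xyz": [-200, 125, -20], "angular": [0, 0, 0]},
  {"grip": 1, "xyz": [-200, 125, -20], "angular": [0, 0, 0]},
  {"grip": 1, "xyz": [-200, 125, -20], "angular": [0, 0, 0]},
  {"grip": 1, "xyz": [-200, 125, -20], "angular": [0, 0, 0]},
])

```text
time_s: 0.95
tcp_pos: [0.5001, 0.1995, 0.2672]
ee_rot: [[-0.001, -1.0, -0.001], [-1.0, 0.001, -0.0], [0.0, 0.001, -1.0]]
wrist_force: [0.3, -0.1, -0.1]
gripper_width: 1.001
gripper_force: 0.0
```

```bash
python3 - <<'E'
from h import *
import pickle
c=cap('wrist'); pickle.dump(c,open('c1.pkl','wb')); print(c['s']['tcp_pos'],c['s']['wrist_force'],c['s']['time_s'])
u=proj(c,[.499,.19,.1165]); v=proj(c,[.511,.107,.105]); print(u,v)
save(c,'w1')
E
```

```text
[0.50012775 0.19946948 0.26720752] [ 0.31699387 -0.12803267 -0.10577865] 0.95
[279.50633494 198.66376349] [266.27806759 106.84890414]
```

View pics/w1.png

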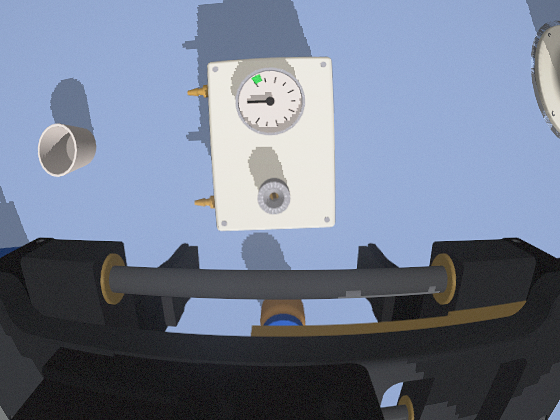

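Request:
move_arm([
  {"grip": 1, "xyz": [330, 10, -20], "angular": [0, 0, 0]},
  {"grip": 1, "xyz": [330, 10, -20], "angular": [0, 0, 0]},
  {"grip": 1, "xyz": [330, 10, -20], "angular": [0, 0, 0]},
  {"grip": 1, "xyz": [330, 10, -20], "angular": [0, 0, 0]},
  {"grip": 1, "xyz": [330, 10, -20], "angular": [0, 0, 0]},
  {"grip": 1, "xyz": [330, 10, -20], "angular": [0, 0, 0]},
  {"grip": 1, "xyz": [330, 10, -20], "angular": [0, 0, 0]},
  {"grip": 1, "xyz": [330, 10, -20], "angular": [0, 0, 0]},
  {"grip": 1, "xyz": [330, 10, -20], "angular": [0, 0, 0]},
  {"grip": 1, "xyz": [330, 10, -20], "angular": [0, 0, 0]},
])

```text
time_s: 2.0
tcp_pos: [0.4899, -0.13, 0.2873]
ee_rot: [[-0.001, -1.0, -0.0], [-1.0, 0.001, 0.0], [-0.0, 0.0, -1.0]]
wrist_force: [0.6, -0.7, 0.0]
gripper_width: 0.998
gripper_force: 0.0
```

```bash
python3 - <<'E'
from h import *
import pickle
c=cap('wrist'); pickle.dump(c,open('c2.pkl','wb')); print(c['s']['tcp_pos'],c['s']['wrist_force'],c['s']['time_s'])
save(c,'w2')
E
```

```text
[ 0.48988472 -0.13003994  0.28726651] [ 0.62003458 -0.69474162  0.00476871] 2.0
```

View pics/w2.png

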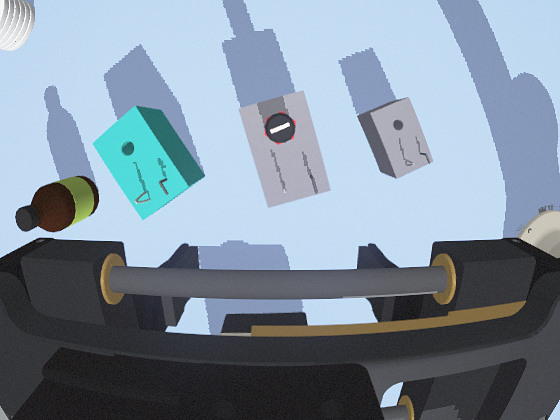

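w1 shows the turret at (273,197), the gauge axis at (269,101), the needle pointing left to (248,101), and the green mark at (257,79), about 1.1 rad clockwise of the needle. w2 shows the black butt with its white bar at (280,127) on the large grey block. Now I'll measure precisely.

```bash
cat > m.py <<'E'
from h import *
def ax(c,mask,z):
    ys,xs=np.nonzero(mask); P=np.array([onz(c,(x,y),z)[:2] for x,y in zip(xs,ys)]); m=P.mean(0)
    w,v=np.linalg.eigh(np.cov((P-m).T)); return m,np.arctan2(v[1,1],v[0,1]),len(P)
def win(c,x0,x1,y0,y1):
    m=np.zeros(c['img'].shape[:2],bool); m[y0:y1,x0:x1]=1; return m
def needle(c,g,gz=.105):
    # angles of needle and mark about gauge axis g
    u=proj(c,[g[0],g[1],gz]).astype(int); W=win(c,u[0]-45,u[0]+45,max(u[1]-45,0),u[1]+45)
    h=cv2.cvtColor(c['img'],cv2.COLOR_RGB2HSV)
    gm=W&(h[...,0]>40)&(h[...,0]<85)&(h[...,1]>120); bm=W&(h[...,2]<60)
    f=lambda m:np.array([onz(c,(x,y),gz)[:2]-g for y,x in zip(*np.nonzero(m))])
    G=f(gm).mean(0); B=f(bm); B=B[(np.hypot(*B.T)<.023)&(np.hypot(*B.T)>.006)]
    B=B.mean(0)
    return np.arctan2(G[1],G[0]),np.arctan2(B[1],B[0])
E
python3 - <<'E'
from m import *
import pickle
a=pickle.load(open('c1.pkl','rb'));b=pickle.load(open('c2.pkl','rb'))
hb=cv2.cvtColor(b['img'],cv2.COLOR_RGB2HSV); ib=b['img'].astype(int)
W=win(b,262,298,110,146)
wh=W&(ib.min(2)>225); print('bar',ax(b,wh,.159))
red=W&((hb[...,0]<8)|(hb[...,0]>170))&(hb[...,1]>150)
bl=W&(hb[...,2]<75)
n,l,st,ce=cv2.connectedComponentsWithStats((bl|wh).astype(np.uint8)); k=1+np.argmax(st[1:,4]); print(st[k],ce[k],onz(b,ce[k],.159))
for p in((238,107),(304,91),(331,190),(268,207)): print('blk',onz(b,p,.085).round(4))
# turret rim
ia=cv2.cvtColor(a['img'],cv2.COLOR_RGB2GRAY)
c=cv2.HoughCircles(cv2.resize(ia[170:225,245:305],None,fx=8,fy=8,interpolation=2),cv2.HOUGH_GRADIENT,1,50,param1=80,param2=20,minRadius=50,maxRadius=170)
for q in (c[0][:3] if c is not None else []):
    p=(q[:2]+.5)/8-.5+[245,170]; print('circ',p,q[2]/8,onz(a,p,.1165))
g=onz(a,(269.5,101),.105)[:2]; print('gauge',g,np.round(needle(a,g),3))
for p in((209,63),(330,57),(335,227),(218,231)): print('pump',onz(a,p,.09).round(4))
A=cv2.resize(a['img'][170:225,245:305],(480,440),interpolation=cv2.INTER_CUBIC);B=cv2.resize(b['img'][105:150,260:300],(320,440),interpolation=2)
cv2.imwrite('pics/d.png',np.hstack([A,B])[:,:,::-1]); print(b['s']['joints'])
E
```

```text
bar (array([ 0.48902503, -0.2025961 ]), np.float64(-2.742961049911755), 71)
[265 113  29  27 117] [275.60683761 121.37606838] [ 0.49210718 -0.20766998  0.159     ]
blk [ 0.5314 -0.2261  0.085 ]
blk [ 0.4634 -0.2427  0.085 ]
blk [ 0.4336 -0.1386  0.085 ]
blk [ 0.5008 -0.1199  0.085 ]
circ [272.875 195.25 ] 15.5125 [0.50496971 0.18686591 0.1165    ]
gauge [0.50807848 0.1015933 ] [-1.056 -0.18 ]
pump [0.5671 0.0602 0.09  ]
pump [0.4503 0.0549 0.09  ]
pump [0.4423 0.2245 0.09  ]
pump [0.5616 0.2288 0.09  ]
[ 3.50586108e+00  8.85340606e+00 -1.19800681e+01 -1.01589617e-02
 -6.91946036e+01 -3.53391496e+00]
```

View pics/d.png

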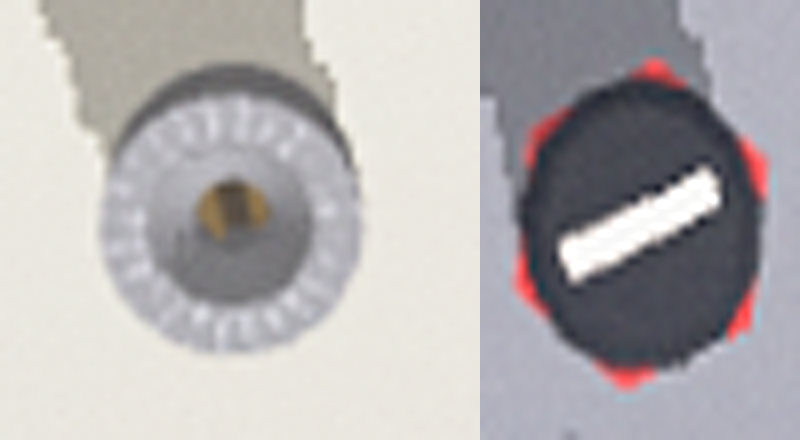

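The slot runs close to the image's vertical, which is roughly the pump's y. The bar lies at 0.40 rad in the world, so I'll grasp a pair of flats with the closing axis at -0.124 rad.

Request:
move_arm([
  {"grip": 1, "xyz": [50, 1, 0], "angular": [0, 0, 0.12]},
  {"grip": 1, "xyz": [73, 1, 0], "angular": [0, 0, 0.124]},
  {"grip": 1, "xyz": [73, 1, 10], "angular": [0, 0, 0.124]},
  {"grip": 1, "xyz": [73, 1, 50], "angular": [0, 0, 0.124]},
  {"grip": 1, "xyz": [73, 1, 90], "angular": [0, 0, 0.124]},
  {"grip": 1, "xyz": [73, 1, 125], "angular": [0, 0, 0.124]},
  {"grip": 1, "xyz": [73, 1, 145], "angular": [0, 0, 0.124]},
  {"grip": 1, "xyz": [73, 1, 151], "angular": [0, 0, 0.124]},
  {"grip": 1, "xyz": [73, 1, 151], "angular": [0, 0, 0.124]},
  {"grip": 0.5, "xyz": [73, 1, 151], "angular": [0, 0, 0.124]},
])

```text
time_s: 3.05
tcp_pos: [0.49, -0.2025, 0.1377]
ee_rot: [[-0.122, -0.992, 0.002], [-0.992, 0.122, -0.001], [0.0, -0.002, -1.0]]
wrist_force: [-0.6, 1.1, -0.0]
gripper_width: 0.967
gripper_force: 0.0
```

Request:
move_arm([
  {"grip": 0.3, "xyz": [0, 0, 0], "angular": [0, 0, 0]},
  {"grip": 0.2, "xyz": [0, 0, 0], "angular": [0, 0, 0]},
  {"grip": 0, "xyz": [0, 0, 0], "angular": [0, 0, 0]},
  {"grip": 0, "xyz": [0, 0, 0], "angular": [0, 0, 0]},
  {"grip": 0, "xyz": [0, 0, 0], "angular": [0, 0, 0]},
  {"grip": 0, "xyz": [0, 0, 0], "angular": [0, 0, 0]},
  {"grip": 0, "xyz": [0, 0, 0], "angular": [0, 0, 0]},
  {"grip": 0, "xyz": [0, 0, 0], "angular": [0, 0, 0]},
])

```text
time_s: 3.85
tcp_pos: [0.4888, -0.203, 0.1364]
ee_rot: [[-0.124, -0.992, -0.001], [-0.992, 0.124, 0.0], [-0.0, 0.001, -1.0]]
wrist_force: [-1.2, -0.4, -0.7]
gripper_width: 0.275
gripper_force: 30.0
```

Request:
move_arm([
  {"grip": 0, "xyz": [0, 0, -10], "angular": [0, 0, 0]},
  {"grip": 0, "xyz": [0, 0, -40], "angular": [0, 0, 0]},
  {"grip": 0, "xyz": [0, 0, -80], "angular": [0, 0, 0]},
  {"grip": 0, "xyz": [0, 0, -115], "angular": [0, 0, 0]},
  {"grip": 0, "xyz": [0, 0, -125], "angular": [0, 0, 0]},
  {"grip": 0, "xyz": [0, 0, -125], "angular": [0, 0, 0]},
  {"grip": 0, "xyz": [0, 0, -125], "angular": [0, 0, 0]},
])

```text
time_s: 4.55
tcp_pos: [0.4881, -0.2026, 0.2602]
ee_rot: [[-0.124, -0.992, -0.002], [-0.992, 0.124, 0.001], [-0.001, 0.003, -1.0]]
wrist_force: [-0.3, 0.7, -1.4]
gripper_width: 0.276
gripper_force: 30.0
```

```bash
python3 - <<'E'
from m import *
import pickle
a=pickle.load(open('c1.pkl','rb'))
print(onz(a,(273.25,197.4),.1165))
# slot: dark pixels inside brass disc
f=onz(a,(245+233/8-.5,170+209/8-.5),.101); print('face',f)
h=cv2.cvtColor(a['img'],cv2.COLOR_RGB2HSV)
W=win(a,268,281,190,202); br=W&(h[...,1]>90); print(ax(a,br,.101))
print(h[190:202,267:281,1]); print(h[190:202,267:281,2])
print(h[92:112,244:276,2])
E
```

```text
[0.50463748 0.18883879 0.1165    ]
face [0.50449432 0.19018534 0.101     ]
(array([0.50455519, 0.19042741]), np.float64(-2.9417499521380943), 16)
[[  8   9   5   7   8  12   7   8  10   7   9  11   5  10]
 [  8  11   8   9  11   9   7   6  10  13  10   9   9   8]
 [  8   7   9   7   4   5   9  12   9   6   9   8   8   8]
 [  7   7  10   9  46  63  64  66  77  57  24   3  11   8]
 [ 10  11   6  58 107  83  67  49  73 106  91  12   8   9]
 [  7  10  18  86 115  88  63  52  65 105 116  34   4  13]
 [ 11  11  32 101 110  93  70  49  53  91 117  68   4  11]
 [ 11  10  17  81 106 100  76  56  54  79 107  40   4  12]
 [  5  10  10  34  92 107  48  11  23  39  47   6  11   4]
 [  8  11   8   9  38  75  21   5   5  10   7   9   9   6]
 [  6   8  10  11   7   9   5   7   9   2   6   6  12   4]
 [  2   4   4   4   8   4   9   5   4   4   4  10   8   2]]
[[185 193 186 191 193 191 189 186 186 177 179 169 162 173]
 [182 189 188 189 192 193 179 173 182 179 176 172 163 163]
 [184 187 191 190 181 160 138 128 149 167 168 166 163 162]
 [182 184 185 177 150  97  84  85 106 147 158 160 159 153]
 [178 183
[... 2424 characters left out ...]
7 239 244 243 240 238 235 234 234]
 [233 233 233 233 233 233 234 233 232 232 233 233 233 233 234 233 233 234
  233 232 234 234 234 234 235 235 236 234 234 233 235 233]
 [233 234 233 232 234 235 233 233 234 235 233 233 234 232 233 232 233 233
  235 234 232 234 233 233 234 233 234 233 234 233 231 234]
 [234 234 233 233 234 233 232 233 234 234 233 233 233 234 232 234 233 234
  233 233 234 233 233 233 234 234 232 234 233 234 232 233]
 [234 232 233 234 232 233 233 233 233 233 233 234 234 233 233 234 233 234
  233 233 233 233 232 232 234 232 234 234 233 233 233 234]
 [234 233 232 233 231 233 232 234 233 231 233 234 232 234 233 234 234 232
  233 233 233 234 233 234 234 233 234 233 234 234 234 233]]
```

The slot is nearer 1.75 rad in world axes, so the driver has to turn +1.35 rad. I'll move above the turret.

Request:
move_arm([
  {"grip": 0, "xyz": [-391, 33, 0], "angular": [0, 0, -1.35]},
  {"grip": 0, "xyz": [-391, 33, 0], "angular": [0, 0, -1.35]},
  {"grip": 0, "xyz": [-391, 33, 0], "angular": [0, 0, -1.35]},
  {"grip": 0, "xyz": [-391, 33, 0], "angular": [0, 0, -1.35]},
  {"grip": 0, "xyz": [-391, 33, 0], "angular": [0, 0, -1.35]},
  {"grip": 0, "xyz": [-391, 33, 0], "angular": [0, 0, -1.35]},
  {"grip": 0, "xyz": [-391, 33, 0], "angular": [0, 0, -1.35]},
  {"grip": 0, "xyz": [-391, 33, 0], "angular": [0, 0, -1.35]},
  {"grip": 0, "xyz": [-391, 33, 0], "angular": [0, 0, -1.35]},
  {"grip": 0, "xyz": [-391, 33, 0], "angular": [0, 0, -1.35]},
])

```text
time_s: 5.55
tcp_pos: [0.5035, 0.1899, 0.2589]
ee_rot: [[0.942, -0.336, -0.005], [-0.336, -0.942, -0.003], [-0.003, 0.004, -1.0]]
wrist_force: [-1.1, -1.0, -1.8]
gripper_width: 0.272
gripper_force: 30.0
```

Request:
move_arm([
  {"grip": 0, "xyz": [0, 0, 0], "angular": [0, 0, 0]},
  {"grip": 0, "xyz": [0, 0, 0], "angular": [0, 0, 0]},
])

```text
time_s: 5.75
tcp_pos: [0.5043, 0.1881, 0.2607]
ee_rot: [[0.94, -0.341, -0.002], [-0.341, -0.94, -0.001], [-0.001, 0.002, -1.0]]
wrist_force: [-0.4, -0.4, -1.1]
gripper_width: 0.274
gripper_force: 30.0
```

```bash
python3 - <<'E'
from m import *
s=r.sense(); print(s['tcp_pos'],s['ee_rot'].round(4),s['wrist_force'],s['joints'])
c=cap('side'); d=cap('scene')
T=s['tcp_pos']+s['ee_rot'][:,2]*.1234
for k in (c,d): print(proj(k,T),proj(k,[.5045,.1895,.1165]))
u=proj(c,T).astype(int);v=proj(d,T).astype(int)
z=lambda q,u:cv2.resize(q['img'][u[1]-45:u[1]+30,u[0]-45:u[0]+30],(400,400),interpolation=2)
cv2.imwrite('pics/e.png',np.hstack([z(c,u),z(d,v)])[:,:,::-1]); print(u,v)
E
```

```text
[0.50427789 0.18807655 0.26073376] [[ 0.94   -0.3412 -0.0015]
 [-0.3412 -0.94   -0.0011]
 [-0.0011  0.0015 -1.    ]] [-0.42522779 -0.36200085 -1.05977378] [ 3.77225799e+01  1.30813228e+01 -1.04834156e+01 -6.31741574e-03
 -6.65425537e+01  3.23317395e+01]
[302.54267321 231.11974922] [302.06019504 239.09625227]
[320.64936681 195.03418456] [320.4965464 201.8525696]
[302 231] [320 195]
```

View pics/e.png

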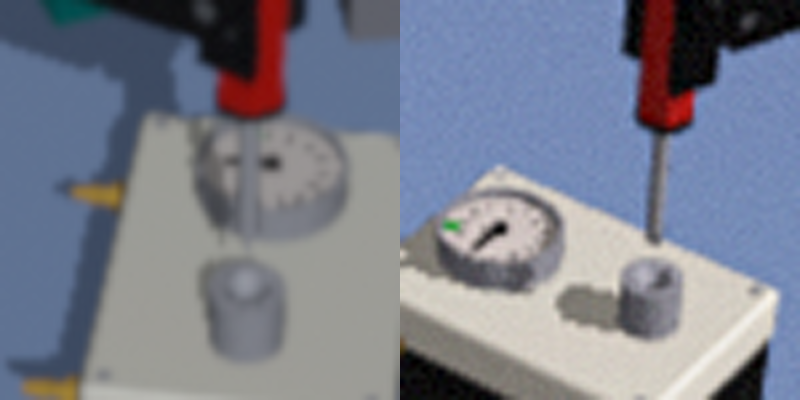

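In the side view the tip at (248,238) is about 1 px right of the funnel's axis at (243,285). In the scene view the tip at (654,240) is about 0.5 px left of the funnel (655,268). I'll correct about 1.6 mm in y and descend to the funnel's mouth.

Request:
move_arm([
  {"grip": 0, "xyz": [0, -1.6, 5], "angular": [0, 0, 0]},
  {"grip": 0, "xyz": [0, -1.6, 12], "angular": [0, 0, 0]},
  {"grip": 0, "xyz": [0, -1.6, 20], "angular": [0, 0, 0]},
  {"grip": 0, "xyz": [0, -1.6, 22], "angular": [0, 0, 0]},
  {"grip": 0, "xyz": [0, -1.6, 22], "angular": [0, 0, 0]},
  {"grip": 0, "xyz": [0, -1.6, 22], "angular": [0, 0, 0]},
])

```text
time_s: 6.45
tcp_pos: [0.5053, 0.1907, 0.2396]
ee_rot: [[0.941, -0.338, 0.0], [-0.338, -0.941, -0.0], [0.0, -0.0, -1.0]]
wrist_force: [-0.6, 0.2, -0.9]
gripper_width: 0.271
gripper_force: 30.0
```

Request:
move_arm([
  {"grip": 0, "xyz": [0, 0, 1], "angular": [0, 0, 0]},
  {"grip": 0, "xyz": [0, 0, 1], "angular": [0, 0, 0]},
])

```text
time_s: 6.65
tcp_pos: [0.5052, 0.1907, 0.2387]
ee_rot: [[0.941, -0.338, 0.0], [-0.338, -0.941, 0.0], [0.0, -0.0, -1.0]]
wrist_force: [-0.4, 0.1, -0.9]
gripper_width: 0.274
gripper_force: 30.0
```

Request:
move_arm([
  {"grip": 0, "xyz": [0, 0, 1], "angular": [0, 0, 0]},
  {"grip": 0, "xyz": [0, 0, 1], "angular": [0, 0, 0]},
])

```text
time_s: 6.85
tcp_pos: [0.5051, 0.1906, 0.2375]
ee_rot: [[0.941, -0.338, -0.0], [-0.338, -0.941, 0.0], [-0.0, 0.0, -1.0]]
wrist_force: [-0.0, 0.3, -1.3]
gripper_width: 0.274
gripper_force: 30.0
```

Request:
move_arm([
  {"grip": 0, "xyz": [-0.3, 0.6, 1], "angular": [0, 0, 0]},
  {"grip": 0, "xyz": [-0.3, 0.6, 1.5], "angular": [0, 0, 0]},
])

```text
time_s: 7.05
tcp_pos: [0.5045, 0.1901, 0.236]
ee_rot: [[0.941, -0.338, -0.0], [-0.338, -0.941, -0.0], [-0.0, 0.0, -1.0]]
wrist_force: [-0.1, 0.5, -1.1]
gripper_width: 0.273
gripper_force: 30.0
```

Request:
move_arm([
  {"grip": 0, "xyz": [0, 0, 1], "angular": [0, 0, 0]},
  {"grip": 0, "xyz": [0, 0, 1], "angular": [0, 0, 0]},
])

```text
time_s: 7.25
tcp_pos: [0.5046, 0.1901, 0.2349]
ee_rot: [[0.941, -0.338, -0.0], [-0.338, -0.941, -0.0], [-0.0, 0.0, -1.0]]
wrist_force: [0.7, -0.2, -1.8]
gripper_width: 0.271
gripper_force: 30.0
```

Request:
move_arm([
  {"grip": 0, "xyz": [0, 0, 1], "angular": [0, 0, 0]},
  {"grip": 0, "xyz": [0, 0, 1], "angular": [0, 0, 0]},
])

```text
time_s: 7.45
tcp_pos: [0.5046, 0.1901, 0.2339]
ee_rot: [[0.941, -0.338, -0.0], [-0.338, -0.941, -0.0], [-0.0, 0.0, -1.0]]
wrist_force: [1.1, -0.4, -1.2]
gripper_width: 0.276
gripper_force: 30.0
```

Request:
move_arm([
  {"grip": 0, "xyz": [0, 0, 1], "angular": [0, 0, 0]},
  {"grip": 0, "xyz": [0, 0, 1], "angular": [0, 0, 0]},
])

```text
time_s: 7.65
tcp_pos: [0.5047, 0.1901, 0.2331]
ee_rot: [[0.941, -0.338, 0.0], [-0.338, -0.941, -0.0], [0.0, 0.0, -1.0]]
wrist_force: [0.8, -1.2, 0.0]
gripper_width: 0.274
gripper_force: 30.0
```

Request:
move_arm([
  {"grip": 0, "xyz": [0, 0, 1], "angular": [0, 0, 0]},
  {"grip": 0, "xyz": [0, 0, 1], "angular": [0, 0, 0]},
])

```text
time_s: 7.85
tcp_pos: [0.5046, 0.1899, 0.232]
ee_rot: [[0.941, -0.338, -0.0], [-0.338, -0.941, -0.001], [0.0, 0.001, -1.0]]
wrist_force: [0.9, -1.3, -1.4]
gripper_width: 0.276
gripper_force: 30.0
```

Request:
move_arm([
  {"grip": 0, "xyz": [0.3, 0.3, 0], "angular": [0, 0, 0]},
  {"grip": 0, "xyz": [0.3, 0.3, 1], "angular": [0, 0, 0]},
  {"grip": 0, "xyz": [0.3, 0.3, 2], "angular": [0, 0, 0]},
])

```text
time_s: 8.15
tcp_pos: [0.5047, 0.1897, 0.2299]
ee_rot: [[0.941, -0.338, -0.0], [-0.338, -0.941, -0.0], [-0.0, 0.0, -1.0]]
wrist_force: [-0.3, -1.1, -1.2]
gripper_width: 0.274
gripper_force: 30.0
```

Request:
move_arm([
  {"grip": 0, "xyz": [0, 0, 1], "angular": [0, 0, 0]},
  {"grip": 0, "xyz": [0, 0, 2], "angular": [0, 0, 0]},
  {"grip": 0, "xyz": [0, 0, 2], "angular": [0, 0, 0]},
])

```text
time_s: 8.45
tcp_pos: [0.5047, 0.1896, 0.2278]
ee_rot: [[0.941, -0.338, -0.0], [-0.338, -0.941, -0.0], [-0.0, 0.0, -1.0]]
wrist_force: [-0.3, -0.9, -1.0]
gripper_width: 0.274
gripper_force: 30.0
```

Request:
move_arm([
  {"grip": 0, "xyz": [0, 0.2, 1], "angular": [0, 0, 0]},
  {"grip": 0, "xyz": [0, 0.2, 2], "angular": [0, 0, 0]},
  {"grip": 0, "xyz": [0, 0.2, 2.5], "angular": [0, 0, 0]},
])

```text
time_s: 8.75
tcp_pos: [0.5047, 0.1896, 0.2255]
ee_rot: [[0.941, -0.338, -0.0], [-0.338, -0.941, -0.0], [-0.0, 0.0, -1.0]]
wrist_force: [-0.7, -1.2, -0.2]
gripper_width: 0.269
gripper_force: 30.0
```

Request:
move_arm([
  {"grip": 0, "xyz": [0, 0, 0.7], "angular": [0, 0, 0]},
  {"grip": 0, "xyz": [0, 0, 0.7], "angular": [0, 0, 0]},
])

```text
time_s: 8.95
tcp_pos: [0.5045, 0.1895, 0.2248]
ee_rot: [[0.941, -0.338, -0.0], [-0.338, -0.941, -0.0], [-0.0, 0.0, -1.0]]
wrist_force: [-1.1, -1.0, -0.7]
gripper_width: 0.278
gripper_force: 30.0
```

Request:
move_arm([
  {"grip": 0, "xyz": [0, 0, 0.6], "angular": [0, 0, 0]},
  {"grip": 0, "xyz": [0, 0, 0.6], "angular": [0, 0, 0]},
])

```text
time_s: 9.15
tcp_pos: [0.5045, 0.1895, 0.224]
ee_rot: [[0.941, -0.338, -0.001], [-0.338, -0.941, -0.0], [-0.001, 0.001, -1.0]]
wrist_force: [-0.9, -1.4, -0.6]
gripper_width: 0.277
gripper_force: 30.0
```

Tip at about 0.1006 and no contact yet. I'll go on in small steps.

Request:
move_arm([
  {"grip": 0, "xyz": [-0.2, 0.2, 0.5], "angular": [0, 0, 0]},
  {"grip": 0, "xyz": [-0.2, 0.2, 0.5], "angular": [0, 0, 0]},
])

```text
time_s: 9.35
tcp_pos: [0.5044, 0.1894, 0.2235]
ee_rot: [[0.941, -0.338, -0.0], [-0.338, -0.941, -0.0], [-0.0, 0.0, -1.0]]
wrist_force: [-0.3, -0.4, -0.9]
gripper_width: 0.277
gripper_force: 30.0
```

Request:
move_arm([
  {"grip": 0, "xyz": [0, 0, 0.5], "angular": [0, 0, 0]},
  {"grip": 0, "xyz": [0, 0, 0.5], "angular": [0, 0, 0]},
])

```text
time_s: 9.55
tcp_pos: [0.5044, 0.1894, 0.2231]
ee_rot: [[0.941, -0.338, -0.0], [-0.338, -0.941, -0.0], [-0.0, 0.0, -1.0]]
wrist_force: [-0.9, -1.1, -0.3]
gripper_width: 0.273
gripper_force: 30.0
```

Request:
move_arm([
  {"grip": 0, "xyz": [0, 0, 0.5], "angular": [0, 0, 0]},
  {"grip": 0, "xyz": [0, 0, 0.5], "angular": [0, 0, 0]},
])

```text
time_s: 9.75
tcp_pos: [0.5044, 0.1894, 0.2227]
ee_rot: [[0.941, -0.338, -0.0], [-0.338, -0.941, -0.0], [-0.0, 0.0, -1.0]]
wrist_force: [-0.8, -1.0, -0.3]
gripper_width: 0.274
gripper_force: 30.0
```

Request:
move_arm([
  {"grip": 0, "xyz": [0, 0, 0.5], "angular": [0, 0, 0]},
  {"grip": 0, "xyz": [0, 0, 0.8], "angular": [0, 0, 0]},
])

```text
time_s: 9.95
tcp_pos: [0.5044, 0.1894, 0.2219]
ee_rot: [[0.941, -0.338, -0.0], [-0.338, -0.941, -0.0], [-0.0, 0.0, -1.0]]
wrist_force: [-1.6, -0.5, 0.1]
gripper_width: 0.27
gripper_force: 30.0
```

Request:
move_arm([
  {"grip": 0, "xyz": [0, 0, 0.5], "angular": [0, 0, 0]},
  {"grip": 0, "xyz": [0, 0, 0.8], "angular": [0, 0, 0]},
])

```text
time_s: 10.15
tcp_pos: [0.5044, 0.1894, 0.2211]
ee_rot: [[0.941, -0.338, -0.0], [-0.338, -0.941, -0.0], [-0.0, 0.0, -1.0]]
wrist_force: [-1.0, -1.0, 0.2]
gripper_width: 0.275
gripper_force: 30.0
```

Request:
move_arm([
  {"grip": 0, "xyz": [0, 0, 0.5], "angular": [0, 0, 0]},
  {"grip": 0, "xyz": [0, 0, 0.8], "angular": [0, 0, 0]},
])

```text
time_s: 10.35
tcp_pos: [0.5044, 0.1894, 0.2203]
ee_rot: [[0.941, -0.338, -0.0], [-0.338, -0.941, -0.0], [-0.0, 0.0, -1.0]]
wrist_force: [-1.5, -1.7, 0.2]
gripper_width: 0.274
gripper_force: 30.0
```

The blade has dropped in, about 4 mm below the face. I'll turn clockwise.

Request:
move_arm([
  {"grip": 0, "xyz": [-0.2, 0.4, 0.5], "angular": [0, 0, 0]},
  {"grip": 0, "xyz": [-0.2, 0.4, 0.5], "angular": [0, 0, 0.06]},
  {"grip": 0, "xyz": [-0.2, 0.4, 0.5], "angular": [0, 0, 0.12]},
  {"grip": 0, "xyz": [-0.2, 0.4, 0.5], "angular": [0, 0, 0.18]},
  {"grip": 0, "xyz": [-0.2, 0.4, 0.5], "angular": [0, 0, 0.24]},
  {"grip": 0, "xyz": [-0.2, 0.4, 0.5], "angular": [0, 0, 0.3]},
  {"grip": 0, "xyz": [-0.2, 0.4, 0.5], "angular": [0, 0, 0.36]},
  {"grip": 0, "xyz": [-0.2, 0.4, 0.5], "angular": [0, 0, 0.42]},
  {"grip": 0, "xyz": [-0.2, 0.4, 0.5], "angular": [0, 0, 0.48]},
  {"grip": 0, "xyz": [-0.2, 0.4, 0.5], "angular": [0, 0, 0.54]},
])

```text
time_s: 11.35
tcp_pos: [0.504, 0.1895, 0.2197]
ee_rot: [[0.632, -0.775, -0.0], [-0.775, -0.632, 0.001], [-0.001, -0.0, -1.0]]
wrist_force: [-1.7, 0.4, -0.5]
gripper_width: 0.278
gripper_force: 30.0
```

```bash
cat > n.py <<'E'
from m import *
import sys
def ang(c,g0,gz=.105):
    u=proj(c,[*g0,gz]); v=proj(c,[g0[0]+.03,g0[1],gz]); Rr=int(np.hypot(*(u-v))*1.2)
    x0,y0=int(u[0])-Rr,max(int(u[1])-Rr,0); W=win(c,x0,x0+2*Rr,y0,int(u[1])+Rr)
    h=cv2.cvtColor(c['img'],cv2.COLOR_RGB2HSV)
    P=lambda m:np.array([onz(c,(x,y),gz)[:2] for y,x in zip(*np.nonzero(m))])-g0
    G=P(W&(h[...,0]>45)&(h[...,0]<80)&(h[...,1]>130)); G=G[np.hypot(*G.T)<.034]
    B=P(W&(h[...,2]<85)&(h[...,1]<110)); B=B[np.hypot(*B.T)<.024]
    hub=B[np.hypot(*B.T)<.006]; N=B[np.hypot(*B.T)>.010].mean(0); G=G.mean(0)
    a,b=np.arctan2(G[1],G[0]),np.arctan2(N[1],N[0])
    return dict(mark=round(a,3),needle=round(b,3),turn_cw=round((b-a+np.pi)%(2*np.pi)-np.pi,3),n=len(B),hub=hub.mean(0).round(4).tolist(),Gr=round(float(np.hypot(*G)),4))
E
python3 - <<'E'
from n import *
import pickle
g=np.array([.5075,.1016])
print(ang(pickle.load(open('c1.pkl','rb')),g))
c=cap('wrist'); print(c['s']['wrist_force'],c['s']['moment']); print(proj(c,[*g,.105]))
try: print(ang(c,g))
except Exception as e: print(e)
save(c,'w3')
E
```

```text
{'mark': np.float64(-1.04), 'needle': np.float64(-0.108), 'turn_cw': np.float64(0.933), 'n': 99, 'hub': [0.0008, -0.0005], 'Gr': 0.0244}
[-1.70836714  0.39791338 -0.4789009 ] [-0.03827329  0.72891137  0.02560507]
[346.94013586 131.98643618]
{'mark': np.float64(-1.03), 'needle': np.float64(-0.069), 'turn_cw': np.float64(0.962), 'n': 149, 'hub': [0.0007, -0.0002], 'Gr': 0.0243}
```

View pics/w3.png

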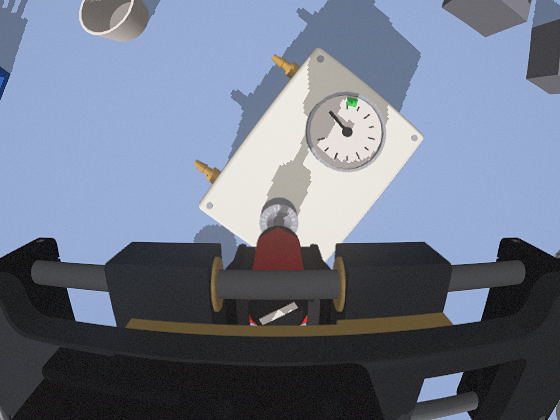

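```bash
sed -i "s/B=P(W&(h\[...,2\]<85).*/B=P(W\&(h[...,2]<80)\&(h[...,1]<150)); B=B[np.hypot(*B.T)<.024]; H=B[np.hypot(*B.T)<.007].mean(0); B=B-H/; s/G=G.mean(0)/G=G.mean(0)-H/" n.py
python3 - <<'E'
from n import *
import pickle
g=np.array([.5075,.1016])
a=pickle.load(open('c1.pkl','rb')); print(ang(a,g))
c=cap('wrist'); pickle.dump(c,open('c3.pkl','wb')); print(ang(c,g))
h=cv2.cvtColor(c['img'],cv2.COLOR_RGB2HSV); print(h[106:140,324:360,2])
E
```

```text
{'mark': np.float64(-1.065), 'needle': np.float64(-0.078), 'turn_cw': np.float64(0.986), 'n': 90, 'hub': [-0.0, -0.0], 'Gr': 0.0236}
{'mark': np.float64(-1.051), 'needle': np.float64(-0.092), 'turn_cw': np.float64(0.959), 'n': 145, 'hub': [0.0, 0.0], 'Gr': 0.0235}
[[169 172 176 ... 228 184 202]
 [173 174 176 ... 187  68 164]
 [171 173 172 ... 144  72 222]
 ...
 [121 199 168 ... 231 233 231]
 [146 241 206 ... 233 231 230]
 [224 237 235 ... 232 231 232]]
```

```bash
cat >> n.py <<'E'
def ang2(c,g0,gz=.105):
    d=ang(c,g0,gz); h=cv2.cvtColor(c['img'],cv2.COLOR_RGB2HSV)[...,2].astype(np.float32)
    u=proj(c,[*g0,gz]); 
    W=[(x,y) for x in range(int(u[0])-14,int(u[0])+15) for y in range(int(u[1])-14,int(u[1])+15)]
    Q=np.array([onz(c,p,gz)[:2]-g0 for p in W]); V=np.array([h[y,x] for x,y in W]); k=(np.hypot(*Q.T)<.0075)&(V<80); g=g0+Q[k].mean(0)
    th=np.linspace(-np.pi,np.pi,361); S=[]
    for t in th:
        uv=np.array([proj(c,[g[0]+q*np.cos(t),g[1]+q*np.sin(t),gz]) for q in np.linspace(.009,.019,12)],np.float32)
        S.append(cv2.remap(h,uv[:,:1],uv[:,1:],cv2.INTER_LINEAR).mean())
    S=np.array(S); w=np.clip(S.min()+45-S,0,None); i=S.argmin(); w[np.abs(np.angle(np.exp(1j*(th-th[i]))))>.3]=0
    n=np.angle((w*np.exp(1j*th)).sum()); return dict(hub=g.round(4),needle=round(n,3),mark=d['mark'],turn_cw=round(float(np.angle(np.exp(1j*(n-d['mark'])))),3),dark=S.min())
E
python3 - <<'E'
from n import *
import pickle
g=np.array([.5075,.1016])
for f in('c1.pkl','c3.pkl'): print(ang2(pickle.load(open(f,'rb')),g))
E
```

```text
{'hub': array([0.5085, 0.1012]), 'needle': np.float64(0.035), 'mark': np.float64(-1.065), 'turn_cw': 1.1, 'dark': np.float32(41.014324)}
{'hub': array([0.5085, 0.1012]), 'needle': np.float64(-0.166), 'mark': np.float64(-1.051), 'turn_cw': 0.885, 'dark': np.float32(52.12085)}
```

The needle has moved 0.21 rad after the play was taken up, and 0.885 rad remain. I'll turn on.

Request:
move_arm([
  {"grip": 0, "xyz": [0, 0, 0], "angular": [0, 0, 0.06]},
  {"grip": 0, "xyz": [0, 0, 0], "angular": [0, 0, 0.12]},
  {"grip": 0, "xyz": [0, 0, 0], "angular": [0, 0, 0.18]},
  {"grip": 0, "xyz": [0, 0, 0], "angular": [0, 0, 0.24]},
  {"grip": 0, "xyz": [0, 0, 0], "angular": [0, 0, 0.3]},
  {"grip": 0, "xyz": [0, 0, 0], "angular": [0, 0, 0.36]},
  {"grip": 0, "xyz": [0, 0, 0], "angular": [0, 0, 0.42]},
  {"grip": 0, "xyz": [0, 0, 0], "angular": [0, 0, 0.48]},
  {"grip": 0, "xyz": [0, 0, 0], "angular": [0, 0, 0.54]},
  {"grip": 0, "xyz": [0, 0, 0], "angular": [0, 0, 0.6]},
])

```text
time_s: 12.45
tcp_pos: [0.5044, 0.1895, 0.2197]
ee_rot: [[0.085, -0.996, 0.0], [-0.996, -0.085, 0.001], [-0.001, -0.001, -1.0]]
wrist_force: [-1.5, -0.2, -1.7]
gripper_width: 0.275
gripper_force: 30.0
```

```bash
python3 - <<'E'
from n import *
c=cap('wrist'); print(c['s']['wrist_force'],c['s']['moment'],ang2(c,np.array([.508,.1013])))
E
```

```text
[-1.54892906 -0.19402251 -1.74659574] [0.0077524  0.43922953 0.08435661] {'hub': array([0.5084, 0.1008]), 'needle': np.float64(-0.75), 'mark': np.float64(-1.054), 'turn_cw': 0.304, 'dark': np.float32(41.283203)}
```

Request:
move_arm([
  {"grip": 0, "xyz": [0, 0, 0], "angular": [0, 0, 0.06]},
  {"grip": 0, "xyz": [0, 0, 0], "angular": [0, 0, 0.12]},
  {"grip": 0, "xyz": [0, 0, 0], "angular": [0, 0, 0.18]},
  {"grip": 0, "xyz": [0, 0, 0], "angular": [0, 0, 0.24]},
  {"grip": 0, "xyz": [0, 0, 0], "angular": [0, 0, 0.29]},
  {"grip": 0, "xyz": [0, 0, 0], "angular": [0, 0, 0.29]},
  {"grip": 0, "xyz": [0, 0, 0], "angular": [0, 0, 0.29]},
])

```text
time_s: 13.2
tcp_pos: [0.5045, 0.1894, 0.2198]
ee_rot: [[-0.2, -0.98, 0.001], [-0.98, 0.2, 0.001], [-0.001, -0.001, -1.0]]
wrist_force: [0.9, -1.2, -1.7]
gripper_width: 0.276
gripper_force: 30.0
```

```bash
python3 - <<'E'
from n import *
c=cap('wrist'); print(c['s']['wrist_force'],c['s']['moment'],ang2(c,np.array([.508,.1013])))
save(c,'w4')
E
```

```text
[ 0.90587126 -1.23506707 -1.73134756] [0.07011694 0.05471486 0.0671384 ] {'hub': array([0.5081, 0.1007]), 'needle': np.float64(-1.067), 'mark': np.float64(-1.06), 'turn_cw': -0.007, 'dark': np.float32(33.585285)}
```

View pics/w4.png

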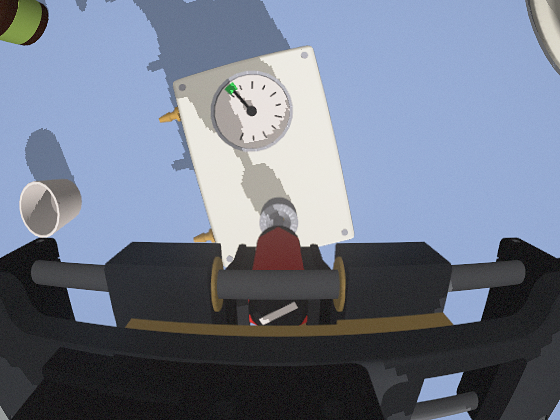

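The needle is on the mark: hub (251,111), needle lying toward the green mark at (231,89). I'll back off within the play, then lift out.

Request:
move_arm([
  {"grip": 0, "xyz": [0, 0, 0], "angular": [0, 0, -0.04]},
  {"grip": 0, "xyz": [0, 0, 0], "angular": [0, 0, -0.077]},
  {"grip": 0, "xyz": [0, 0, -2], "angular": [0, 0, -0.077]},
  {"grip": 0, "xyz": [0, 0, -6], "angular": [0, 0, -0.077]},
  {"grip": 0, "xyz": [0, 0, -12], "angular": [0, 0, -0.077]},
  {"grip": 0, "xyz": [0, 0, -20], "angular": [0, 0, -0.077]},
  {"grip": 0, "xyz": [0, 0, -32], "angular": [0, 0, -0.077]},
  {"grip": 0, "xyz": [0, 0, -45], "angular": [0, 0, -0.077]},
  {"grip": 0, "xyz": [0, 0, -45], "angular": [0, 0, -0.077]},
  {"grip": 0, "xyz": [0, 0, -45], "angular": [0, 0, -0.077]},
])

```text
time_s: 14.25
tcp_pos: [0.5042, 0.1892, 0.2654]
ee_rot: [[-0.127, -0.992, 0.001], [-0.992, 0.127, 0.001], [-0.001, -0.001, -1.0]]
wrist_force: [0.6, -0.6, -1.7]
gripper_width: 0.275
gripper_force: 30.0
```

```bash
python3 - <<'E'
from n import *
c=cap('wrist'); print(c['s']['wrist_force'],ang2(c,np.array([.508,.1013])))
s=r.sense(); d=np.array([.4888,-.203,s['tcp_pos'][2]])-s['tcp_pos']; print(s['ee_rot'].T@d*1000, s['tcp_pos'])
E
```

```text
[ 0.56167715 -0.57444376 -1.71664644] {'hub': array([0.5085, 0.1006]), 'needle': np.float64(-1.081), 'mark': np.float64(-1.063), 'turn_cw': -0.018, 'dark': np.float32(43.104736)}
[ 3.90823488e+02 -3.47554005e+01 -6.59669635e-02] [0.50389911 0.18907519 0.26470789]
```

Request:
move_arm([
  {"grip": 0, "xyz": [391, -34.5, 0], "angular": [0, 0, 0]},
  {"grip": 0, "xyz": [391, -34.5, 0], "angular": [0, 0, 0]},
  {"grip": 0, "xyz": [391, -34.5, 0], "angular": [0, 0, 0]},
  {"grip": 0, "xyz": [391, -34.5, 0], "angular": [0, 0, 0]},
  {"grip": 0, "xyz": [391, -34.5, 0], "angular": [0, 0, 0]},
  {"grip": 0, "xyz": [391, -34.5, 0], "angular": [0, 0, 0]},
  {"grip": 0, "xyz": [391, -34.5, 0], "angular": [0, 0, 0]},
  {"grip": 0, "xyz": [391, -34.5, 0], "angular": [0, 0, 0]},
  {"grip": 0, "xyz": [391, -34.5, 0], "angular": [0, 0, 0]},
  {"grip": 0, "xyz": [391, -34.5, 0], "angular": [0, 0, 0]},
])

```text
time_s: 15.3
tcp_pos: [0.4882, -0.204, 0.2639]
ee_rot: [[-0.129, -0.992, -0.002], [-0.992, 0.129, 0.001], [-0.0, 0.002, -1.0]]
wrist_force: [0.3, 0.4, 0.0]
gripper_width: 0.274
gripper_force: 30.0
```

Request:
move_arm([
  {"grip": 0, "xyz": [0, 0, 10], "angular": [0, 0, 0]},
  {"grip": 0, "xyz": [0, 0, 35], "angular": [0, 0, 0]},
  {"grip": 0, "xyz": [0, 0, 45], "angular": [0, 0, 0]},
  {"grip": 0, "xyz": [0, 0, 45], "angular": [0, 0, 0]},
  {"grip": 0, "xyz": [0, 0, 45], "angular": [0, 0, 0]},
  {"grip": 0, "xyz": [0, 0, 45], "angular": [0, 0, 0]},
])

```text
time_s: 15.9
tcp_pos: [0.4897, -0.2028, 0.2209]
ee_rot: [[-0.126, -0.992, 0.002], [-0.992, 0.126, -0.001], [0.0, -0.002, -1.0]]
wrist_force: [0.2, -0.2, -1.0]
gripper_width: 0.271
gripper_force: 30.0
```

Request:
move_arm([
  {"grip": 0, "xyz": [0, 0.7, 5], "angular": [0, 0, 0]},
  {"grip": 0, "xyz": [0, 0.7, 12], "angular": [0, 0, 0]},
  {"grip": 0, "xyz": [0, 0.7, 20], "angular": [0, 0, 0]},
  {"grip": 0, "xyz": [0, 0.7, 30], "angular": [0, 0, 0]},
  {"grip": 0, "xyz": [0, 0.7, 30], "angular": [0, 0, 0]},
])

```text
time_s: 16.4
tcp_pos: [0.4869, -0.2028, 0.1877]
ee_rot: [[-0.127, -0.992, -0.004], [-0.992, 0.127, 0.001], [-0.0, 0.004, -1.0]]
wrist_force: [-0.2, 0.8, -1.3]
gripper_width: 0.269
gripper_force: 30.0
```

Request:
move_arm([
  {"grip": 0, "xyz": [0, 0, 12], "angular": [0, 0, 0]},
  {"grip": 0, "xyz": [0, 0, 27], "angular": [0, 0, 0]},
  {"grip": 0, "xyz": [0, 0, 40], "angular": [0, 0, 0]},
  {"grip": 0, "xyz": [0, 0, 48], "angular": [0, 0, 0]},
  {"grip": 0, "xyz": [0, 0, 52], "angular": [0, 0, 0]},
  {"grip": 0, "xyz": [0, 0, 52], "angular": [0, 0, 0]},
  {"grip": 0, "xyz": [0, 0, 52], "angular": [0, 0, 0]},
])

```text
time_s: 17.1
tcp_pos: [0.4886, -0.2031, 0.1383]
ee_rot: [[-0.126, -0.992, 0.001], [-0.992, 0.126, -0.0], [0.0, -0.001, -1.0]]
wrist_force: [-0.3, -1.0, -0.4]
gripper_width: 0.269
gripper_force: 30.0
```

Down to 1.9 mm above its seat. I'll finish lowering, open, and retreat.

Request:
move_arm([
  {"grip": 0, "xyz": [0, 0, 1.3], "angular": [0, 0, 0]},
  {"grip": 0, "xyz": [0, 0, 1.6], "angular": [0, 0, 0]},
  {"grip": 0, "xyz": [0, 0, 1.6], "angular": [0, 0, 0]},
])

```text
time_s: 17.4
tcp_pos: [0.4883, -0.203, 0.1365]
ee_rot: [[-0.127, -0.992, 0.0], [-0.992, 0.127, -0.0], [-0.0, -0.0, -1.0]]
wrist_force: [-0.3, 0.7, -0.8]
gripper_width: 0.274
gripper_force: 30.0
```

Request:
move_arm([
  {"grip": 0.4, "xyz": [0, 0, 0], "angular": [0, 0, 0]},
  {"grip": 0.7, "xyz": [0, 0, 0], "angular": [0, 0, 0]},
  {"grip": 1, "xyz": [0, 0, 0], "angular": [0, 0, 0]},
  {"grip": 1, "xyz": [0, 0, 0], "angular": [0, 0, 0]},
  {"grip": 1, "xyz": [0, 0, 0], "angular": [0, 0, 0]},
  {"grip": 1, "xyz": [0, 0, -20], "angular": [0, 0, 0]},
  {"grip": 1, "xyz": [0, 0, -60], "angular": [0, 0, 0]},
  {"grip": 1, "xyz": [0, 0, -105], "angular": [0, 0, 0]},
  {"grip": 1, "xyz": [-40, 0, -150], "angular": [0, 0, 0]},
  {"grip": 1, "xyz": [-75, 0, -150], "angular": [0, 0, 0]},
])

```text
time_s: 18.4
tcp_pos: [0.4998, -0.1291, 0.2916]
ee_rot: [[-0.129, -0.992, 0.01], [-0.992, 0.129, -0.001], [0.0, -0.01, -1.0]]
wrist_force: [0.4, 1.1, 0.0]
gripper_width: 0.986
gripper_force: 0.0
```

Request:
move_arm([
  {"grip": 1, "xyz": [0, 0, 0], "angular": [0, 0, 0]},
  {"grip": 1, "xyz": [0, 0, 0], "angular": [0, 0, 0]},
])

```text
time_s: 18.6
tcp_pos: [0.4976, -0.1278, 0.2865]
ee_rot: [[-0.125, -0.992, 0.0], [-0.992, 0.125, 0.0], [-0.0, -0.0, -1.0]]
wrist_force: [0.3, -0.0, -0.1]
gripper_width: 0.997
gripper_force: 0.0
```

```bash
python3 - <<'E'
from n import *
c=cap('wrist'); d=cap('scene'); e=cap('side')
b=c['img'].astype(int); u=proj(c,[.489,-.2027,.159]).astype(int); W=win(c,u[0]-16,u[0]+16,u[1]-16,u[1]+16)
print(u,'bar',ax(c,W&(b.min(2)>225),.159))
z=lambda q,x0,y0:cv2.resize(q['img'][y0:y0+110,x0:x0+150],(400,293),interpolation=2)
cv2.imwrite('pics/f.png',np.vstack([np.hstack([z(c,u[0]-75,u[1]-50),z(e,270,70)]),np.hstack([z(d,240,150),z(e,240,180)])])[:,:,::-1])
E
```

```text
[277 123] bar (array([ 0.48851453, -0.20296802]), np.float64(-2.7470913527598753), 71)
```

View pics/f.png

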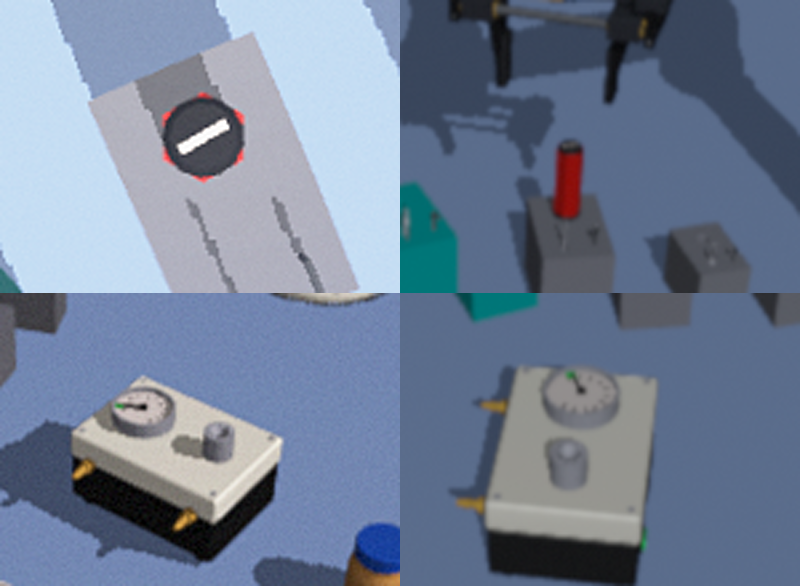

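The screwdriver stands upright in the grey block, with its butt at (203,137) in the crop and within 1 mm of where it started. The needle is on the green mark and the gripper is clear, so I'm handing in.

```bash
python3 -c "
from station import r
print(r.finish_job())"
```

```text
the job is handed in; nothing more can be done
None
```

The needle was measured about 0.02 rad from the middle of the green mark. The screwdriver is back upright and fully down in its hole and let go, the bystanders were left alone, and the job was handed in after about 19 s; it returned no verdict.

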